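# Click the tea keeper's lid shut all round

## Task

The lid of the brown tea-cake box is on but not snapped shut: go round its red rim and press down each section that still stands up until all four have clicked shut. Only press, do not grip or lift anything and do not ram the lid; the box stays standing where it is, and the tin, the cup and the tea pick next to it are left alone.

Things in the scene. Friction and masses are not known exactly. Their poses are not given: they have to be found in the camera images.
- keeper: loose square tea-cake box, dark brown plastic, 184 x 184 mm, 0.75 to 1.2 kg, on the table (z = 0). Origin: centre of its underside, z up. Lid: clear window 38 mm above the table, four fixed brown corner blocks (24 x 24 mm, tops at 50 mm), between them four red rim sections, one along each side, each over a 24 mm wide wall, so pressing straight down does not tip the box. Press only.
- press_a (a point): centre of the top face of the red rim section on the +x side of the box (80 mm from the box's centre along its +x axis). The section is a bar 24 mm wide and 131 mm long, running along that side. Its top is 57 mm above the table while it stands up and 50 mm (level with the corner blocks) when shut; this point moves with it.
- rim_a (a joint): travel down of the rim section on the box's +x side, m: 0 = standing up unlatched (a 7 mm yellow stripe shows below the red bar), 0.007 = clicked shut (no yellow). Always up at the start. Over-centre snap: pushing it takes 5 to 10 N at first, ever less until 4 mm; then it snaps down by itself and stays. Let go sooner, it springs back up.
- press_b (a point): centre of the top face of the red rim section on the +y side of the box (80 mm from the box's centre along its +y axis). The section is a bar 24 mm wide and 131 mm long, running along that side. Its top is 57 mm above the table while it stands up and 50 mm (level with the corner blocks) when shut; this point moves with it.
- rim_b (a joint): travel down of the rim section on the box's +y side, m: 0 = standing up unlatched (a 7 mm yellow stripe shows below the red bar), 0.007 = clicked shut (no yellow). Always up at the start. Over-centre snap: pushing it takes 5 to 10 N at first, ever less until 4 mm; then it snaps down by itself and stays. Let go sooner, it springs back up.
- press_c (a point): centre of the top face of the red rim section on the -x side of the box (80 mm from the box's centre along its -x axis). The section is a bar 24 mm wide and 131 mm long, running along that side. Its top is 57 mm above the table while it stands up and 50 mm (level with the corner blocks) when shut; this point moves with it.
- rim_c (a joint): travel down of the rim section on the box's -x side, m: 0 = standing up unlatched (a 7 mm yellow stripe shows below the red bar), 0.007 = clicked shut (no yellow). In some starts this one section is shut already. Over-centre snap: pushing it takes 5 to 10 N at first, ever less until 4 mm; then it snaps down by itself and stays. Let go sooner, it springs back up.
- press_d (a point): centre of the top face of the red rim section on the -y side of the box (80 mm from the box's centre along its -y axis). The section is a bar 24 mm wide and 131 mm long, running along that side. Its top is 57 mm above the table while it stands up and 50 mm (level with the corner blocks) when shut; this point moves with it.
- rim_d (a joint): travel down of the rim section on the box's -y side, m: 0 = standing up unlatched (a 7 mm yellow stripe shows below the red bar), 0.007 = clicked shut (no yellow). Always up at the start. Over-centre snap: pushing it takes 5 to 10 N at first, ever less until 4 mm; then it snaps down by itself and stays. Let go sooner, it springs back up.
- caddy: green tea tin, 60 mm diameter, 85 mm tall, standing beside the box; origin: centre of its underside. Leave alone.
- cup: white tasting cup without handle, 66 mm across the rim, 48 mm tall, standing beside the box; origin: centre of its underside. Leave alone.
- tea_pick: tea pick lying on the table beside the box, dark wooden handle 85 mm long and 18 mm thick, brass collar, steel spike, 145 mm overall along its x axis; origin: on the table below it, near the middle of its length. Leave alone.

How it is judged:
By the outcome, as a careful person would: the job done as asked, in the order asked, and still so for the second after the job is handed in, with the robot touching nothing.
It also fails if it takes over 42 s, if anything falls off the work surface, if the arm or the gripper's body presses on something with over 40 N, if the wrist force passes 120 N, or if a joint passes its speed limit or range.

## Robot

A 6-joint arm with a two-finger parallel gripper is mounted at the origin on the work surface. World frame = base frame: x ahead of the robot, y to its left, z up, the work surface at z = 0. Lengths are in m, angles in rad, forces in N, time in s.
With the tool pointing down it reaches from about 0.35 to 0.85 m from the base axis. Payload 8.1 kg.
Tool frame: the origin (TCP) lies at the very end of the fingers, on their centre line; the grasp point (between the pads) lies robot.grip_point_offset behind it (robot.grip_point_offset is the distance from the TCP to the grasp point, in m); z points along the fingers, y is the line along which they close (so a half turn about z gives the same grasp; the last joint's range is limited). The gripper opens to 93 mm and grips with 3 to 60 N. Pads are 15 mm wide; open, the fingers measure 128 mm over their backs; the gripper's body (75 mm by 188 mm) begins 65 mm behind the grasp point.
Start: joints at [-1.217, 0.13, 1.488, -0, 1.523, -0.085], TCP at [0.255, -0.543, 0.219] pointing down, gripper open.
Joint ranges: [-2.96, 2.96], [-0.89, 2.26], [0.02, 2.5], [-1.34, 4.48], [0, 2.73], [-2.66, 2.66]. Speed limits (rad/s): [2.39, 2.39, 2.79, 3.14, 3.14, 3.14].

## Interface

Orientations are given as a rotation vector (axis times angle).
In Python, from plant import robot, eyes gives the robot as it stands. The module is installed in compiled form; this text tells all that it offers.
- The arm moves only by the tool apply_moves, never from a script. Its argument "steps" is one flat list of numbers, 7 for each row, row after row: the shift along the tool's x, y, z in units of 30 mm (1.0 is 30 mm), then the turn, a rotation vector about the tool's x, y, z in units of 6 degrees (1.0 is 6 degrees), then the opening in per cent of the stroke, from 0 (shut) to 100 (fully open). In form: [dx, dy, dz, ax, ay, az, fingers, dx, dy, dz, ax, ay, az, fingers, ...]. A call has 1 to 12 rows; each row shifts and turns the commanded pose from where the row before left it, along the tool's axes as they then stand; what a row does not reach is not made up. A row lasts 1/12 s, in which the tool goes at most 41.7 mm and 7.16 degrees, less where a joint would pass 70% of its speed; a pose out of reach is approached as far as the arm can. A call is refused whole if a number of a shift passes 1 or a number of a turn 1, either way. A call with a gripper value outside its range is refused whole. The fingers move at their own pace and stop on an object; "grip_force" is the grip in N (left out, the last holds). Time passes only in rows, so rows that do not move let the fingers close. It gives the time, the measured TCP pose, the force, the opening and the grip force at its end, in the units of the state.
- robot.read_state(): the state, without advancing time (a new reading comes with each control period).
- eyes.read_camera(name): name is "scene" or "top"; returns the picture (400x640x3 uint8, red, green, blue); there is no depth.
- eyes.calibration(name): a dict with "K" (3x3 intrinsics, pixels), "R" (3x3) and "t" (3): a world point X has camera coordinates R X + t. Camera axes: x right, y down, z forward; pixel columns grow to the right and rows downward; lengths in m; the calibration is good to about 2 mm. A picture is of the moment at which its call begins. calibration takes no time and is no camera call.
- robot.close_job(): hands the job in; it is judged then, once.
Trained networks look in the newest picture that a camera, given by its name, has taken for a name from the list of things; names that differ only in an ending like _2 or _b are one class to them, and where a whole thing is asked for, a point or a joint stands for the part that bears it (a point fixed in the world has none). Each returns a list of dicts, best first, with "conf" (0 to 1); they miss things now and then, are a little off and sometimes report something else, mostly with a low value. They report only what shows in the picture. A call takes as long as a camera call.
- eyes.search_frame(camera, thing): "rect" ([left, top, width, height] in pixels, round what is visible of it).
- eyes.place_of(camera, thing): "xy" ([column, row] in pixels: a listed point, or the origin of a listed thing).
The state is a dict: "t": time; "q": joint angles; "dq": joint speeds; "joint_torque": joint torques, N m; "tool_pos": TCP position; "orientation": TCP orientation; "force": force on the tool from outside, world axes, zero at the start; "wrist_torque": the same for the moment, N m; "opening": finger opening in m; "gripper_force": force on a finger pad.
Only numpy, scipy, OpenCV 4.12 (cv2) and the standard library are available. Lean on these libraries where they do the work, as an engineer would, in place of code of your own. Each camera call takes 0.05 s, during which the arm holds its last target. There are 200 camera calls.

## Working session

There is one attempt and no reset: what is moved stays moved. The work goes in short steps, Python scripts to look and compute and a tool call to move; the robot and the scene stay as the last step left them, time stands still between calls to the robot, and variables do not carry over. Pictures are saved under pics/ and viewed, at most 10 in all, crops included, and the job is handed in when it is done.

Besides the shell and the picture viewer there is one more tool, called after "Request:" as name(argument=value, ...), one argument or row to a line, values as JSON. apply_moves: Moves the arm, as the interface text tells. Its arguments: {"type":"object","properties":{"steps":{"type":"array"},"grip_force":{"type":"number"}},"required":["steps"]}

```bash
mkdir -p pics; cat > h.py <<'E'
import numpy as np, cv2
from plant import robot, eyes
def ray(cam,uv,z):
    c=eyes.calibration(cam);K,R,t=[np.array(c[k],float) for k in("K","R","t")]
    t=t.ravel();d=R.T@np.linalg.inv(K)@np.array([uv[0],uv[1],1.]);o=-R.T@t
    return o+d*(z-o[2])/d[2]
def proj(cam,X):
    c=eyes.calibration(cam);p=np.array(c["K"])@(np.array(c["R"])@np.array(X)+np.array(c["t"]).ravel());return p[:2]/p[2]
def snap(cam,name=None):
    im=eyes.read_camera(cam)
    if name: cv2.imwrite("pics/"+name,im[:,:,::-1])
    return im
E
python3 - <<'E'
from h import *
for cam in("top","scene"):
    snap(cam,cam+"0.png")
    c=eyes.calibration(cam);print(cam,(-np.array(c["R"]).T@np.array(c["t"]).ravel()).round(3))
    for th,z in(("keeper",0),("press_a",.057),("caddy",0),("cup",0),("tea_pick",0)):
        print(th,[(round(d["conf"],2),np.round(d["xy"]),ray(cam,d["xy"],z).round(3)[:2]) for d in eyes.place_of(cam,th)[:5]])
s=robot.read_state();print(s["t"],s["tool_pos"],s["orientation"],s["opening"],robot.grip_point_offset)
E
```

```text
top [0.492 0.031 0.834]
keeper [(0.64, array([290., 206.]), array([0.551, 0.115]))]
press_a [(0.93, array([326., 219.]), array([0.518, 0.035])), (0.9, array([275., 244.]), array([0.47 , 0.143])), (0.69, array([302., 170.]), array([0.623, 0.083])), (0.64, array([252., 193.]), array([0.576, 0.19 ]))]
caddy [(0.74, array([198., 205.]), array([0.557, 0.325]))]
cup [(0.98, array([230., 287.]), array([0.374, 0.25 ]))]
tea_pick [(0.9, array([304., 126.]), array([0.734, 0.082]))]
scene [ 0.873 -0.45   0.783]
keeper [(0.92, array([332., 197.]), array([0.542, 0.115]))]
press_a [(0.91, array([359., 168.]), array([0.57 , 0.174])), (0.85, array([302., 204.]), array([0.529, 0.026])), (0.74, array([358., 206.]), array([0.621, 0.085])), (0.64, array([306., 156.]), array([0.458, 0.14 ]))]
caddy [(0.95, array([384., 146.]), array([0.557, 0.318]))]
cup [(0.95, array([302., 129.]), array([0.363, 0.256]))]
tea_pick [(0.87, array([406., 252.]), array([0.738, 0.082]))]
0.6 [ 0.25491483 -0.54317791  0.21865107] [ 3.06625623e+00  6.83756017e-01 -7.35758001e-06] 0.0930180822464717 0.0188
```

View pics/top0.png

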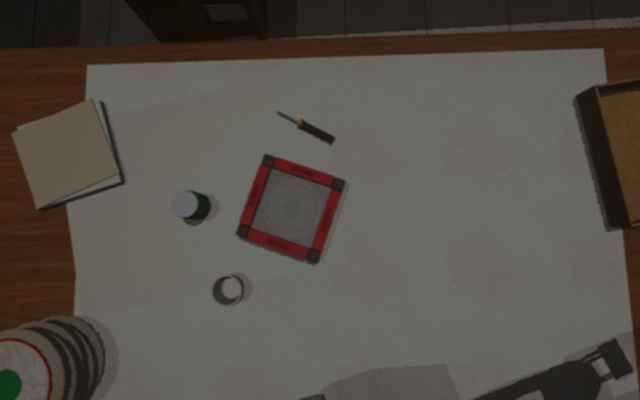

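View pics/scene0.png

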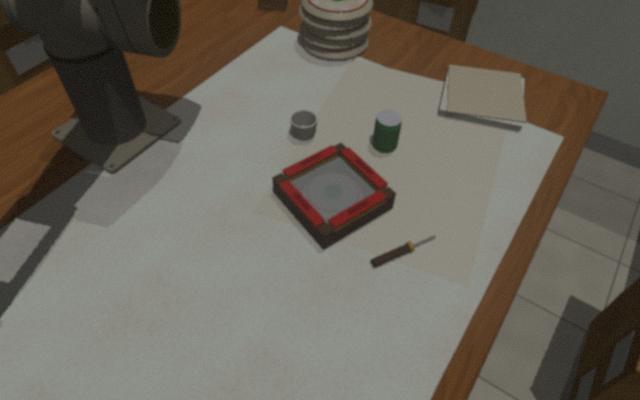

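The top view shows the box centred near (292,209) with its four red sections. The tin is at (190,206), the cup at (230,288) and the pick at (308,127). The scene view shows the box near (334,195). Next I'll refine the pose and zoom in to look for yellow stripes.

```bash
cat >> h.py <<'E'
def boxpose(im):
    r=im.astype(int);m=((r[...,0]>60)&(r[...,0]>2*r[...,1])&(r[...,0]>2*r[...,2])).astype(np.uint8);m[:, :150]=0
    ys,xs=np.nonzero(m)
    P=np.array([ray("top",p,.053)[:2] for p in zip(xs,ys)])
    return cv2.minAreaRect((P*1000).astype(np.float32))
E
python3 - <<'E'
from h import *
im=cv2.imread("pics/top0.png")[:,:,::-1]; print(boxpose(im))
a=im[145:275,225:360]; s=cv2.imread("pics/scene0.png")[:,:,::-1][138:250,265:402]
f=lambda i:cv2.resize(np.clip(i.astype(float)*1.8,0,255).astype(np.uint8),(400,400),interpolation=cv2.INTER_CUBIC)
cv2.imwrite("pics/z0.png",np.hstack([f(a),f(s)])[:,:,::-1])
E
```

```text
((544.4423828125, 110.87885284423828), (181.3879852294922, 181.9151153564453), 70.20252990722656)
```

View pics/z0.png

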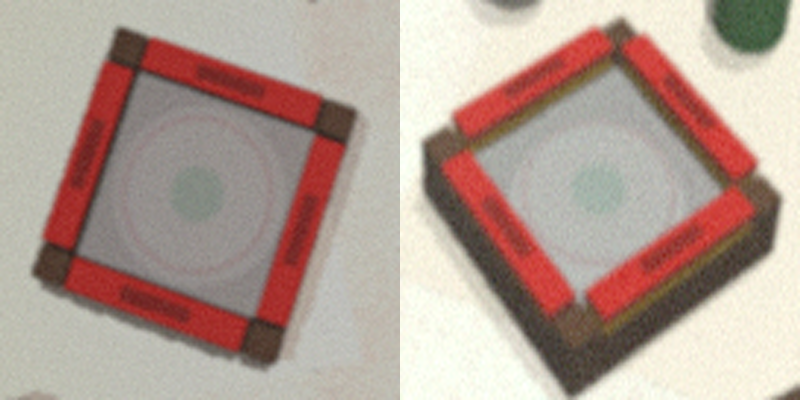

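The scene crop shows yellow under three sections. The lower-left one, the -x side at about (0.52, 0.035), shows none and sits flush, so it's already shut (rim_c). That puts the box's +x axis at a yaw of about 70° and the centre at about (0.545, 0.111). I'll go above section d (0.620, 0.084) with the fingers shut.

Request:
apply_moves(
  steps=[0.9,-0.62,0,0,0,0,0,0.9,-0.62,0,0,0,0,0,0.9,-0.62,0,0,0,0,0,0.9,-0.62,0,0,0,0,0,0.9,-0.62,0,0,0,0,0,0.9,-0.62,0,0,0,0,0,0.9,-0.62,0,0,0,0,0,0.9,-0.62,0,0,0,0,0,0.9,-0.62,0,0,0,0,0,0.9,-0.62,0,0,0,0,0,0.9,-0.62,0,0,0,0,0,0.9,-0.62,0,0,0,0,0],
)

```text
t: 1.6
tool_pos: [0.454, -0.202, 0.2189]
orientation: [3.066, 0.684, 0.001]
force: [0.5, -0.5, 1.1]
opening: 0.0178
gripper_force: 0.0
```

Request:
apply_moves(
  steps=[0.9,-0.62,0,0,0,0,0,0.9,-0.62,0,0,0,0,0,0.9,-0.62,0,0,0,0,0,0.9,-0.62,0,0,0,0,0,0,0,0,0,0,-0.9,0,0,0,0,0,0,-0.9,0,0,0,0,0,0,-0.9,0,0,0,0,0,0,-0.9,0,0,0,0,0,0,-0.9,0,0,0,0,0,0,-0.9,0,0,0,0,0,0,-0.9,0,0,0,0,0,0,-0.9,0],
)

```text
t: 2.6
tool_pos: [0.5196, -0.0902, 0.2187]
orientation: [2.595, 1.771, 0.0]
force: [-1.0, -0.4, 0.1]
opening: 0.0005
gripper_force: 0.0
```

```bash
cat >> h.py <<'E'
from scipy.spatial.transform import Rotation as Ro
C=np.array([.5445,.111]);Y=np.radians(70.2);ex=np.array([np.cos(Y),np.sin(Y)]);ey=np.array([-ex[1],ex[0]])
PT=dict(a=C+.08*ex,b=C+.08*ey,c=C-.08*ex,d=C-.08*ey)
def go(k,z):
    s=robot.read_state();R=Ro.from_rotvec(s["orientation"]);p=s["tool_pos"]
    d=np.append(PT[k],z)-p
    print(round(s["t"],2),"pos",np.round(p,4),"F",np.round(s["force"],1),"units",(R.inv().apply(d)/.03).round(2),"yaw_y",np.degrees(np.arctan2(*R.as_matrix()[1::-1,1])).round(1),"zdir",R.as_matrix()[:,2].round(3),"open",round(s["opening"],4))
E
python3 -c "
from h import *
print(PT);go('d',.075)"
```

```text
{'a': array([0.57159903, 0.18627046]), 'b': array([0.46922954, 0.13809903]), 'c': array([0.51740097, 0.03572954]), 'd': array([0.61977046, 0.08390097])}
2.6 pos [ 0.5196 -0.0902  0.2187] F [-1.  -0.4  0.1] units [6.62 0.99 4.79] yaw_y -21.4 zdir [ 0. -0. -1.] open 0.0005
```

Request:
apply_moves(
  steps=[0.75,0.1,0,0,0,0.2,0,0.75,0.1,0,0,0,0,0,0.75,0.1,0.5,0,0,0,0,0.75,0.1,0.5,0,0,0,0,0.75,0.1,0.5,0,0,0,0,0.75,0.1,0.5,0,0,0,0,0.75,0.1,0.5,0,0,0,0,0.75,0.1,0.5,0,0,0,0,0.62,0.1,0.5,0,0,0,0,0,0.1,0.5,0,0,0,0,0,0,0.3,0,0,0,0,0,0,0,0,0,0,0],
)

```text
t: 3.6
tool_pos: [0.6219, 0.0807, 0.0865]
orientation: [-2.616, -1.736, 0.007]
force: [-1.1, -0.4, -0.4]
opening: 0.0006
gripper_force: 0.0
```

```bash
python3 - <<'E'
from h import *
go('d',.058)
a=snap("top")[120:285,215:380]; s=snap("scene")[110:250,265:440]
f=lambda i:cv2.resize(np.clip(i.astype(float)*1.8,0,255).astype(np.uint8),(400,400),interpolation=cv2.INTER_CUBIC)
cv2.imwrite("pics/z1.png",np.hstack([f(a),f(s)])[:,:,::-1])
E
```

```text
3.6 pos [0.6219 0.0807 0.0865] F [-1.1 -0.4 -0.4] units [ 0.07 -0.1   0.95] yaw_y -22.9 zdir [-0.005 -0.001 -1.   ] open 0.0006
```

View pics/z1.png

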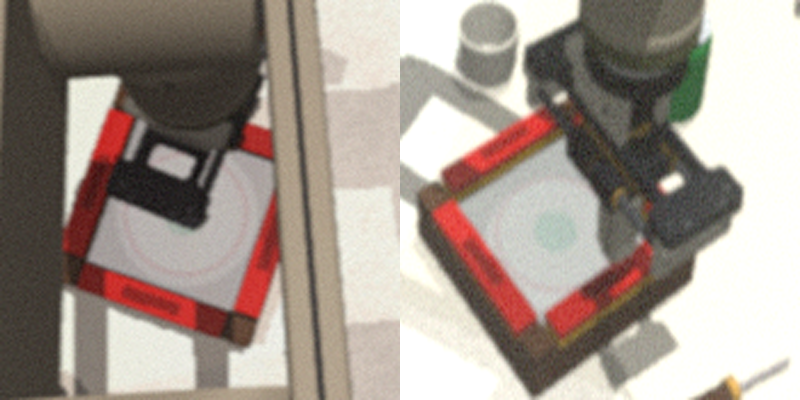

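The view shows the fingertips hovering over the middle of section d, with the lower-left section still flush. I'll descend slowly.

Request:
apply_moves(
  steps=[0.07,-0.1,0.25,0,0,0,0,0,0,0.25,0,0,0,0,0,0,0.2,0,0,0,0,0,0,0.15,0,0,0,0,0,0,0.05,0,0,0,0,0,0,0.05,0,0,0,0,0,0,0,0,0,0,0],
)

```text
t: 4.28
tool_pos: [0.6219, 0.0844, 0.0608]
orientation: [-2.617, -1.737, 0.001]
force: [-0.2, 0.2, 0.2]
opening: 0.0004
gripper_force: 0.0
```

Request:
apply_moves(
  steps=[0,0,0.04,0,0,0,0,0,0,0.04,0,0,0,0,0,0,0.04,0,0,0,0,0,0,0,0,0,0,0],
)

```text
t: 4.62
tool_pos: [0.6221, 0.0845, 0.0575]
orientation: [2.617, 1.737, 0.0]
force: [0.6, 0.5, -0.7]
opening: 0.0005
gripper_force: 0.0
```

Request:
apply_moves(
  steps=[0,0,0.04,0,0,0,0,0,0,0.04,0,0,0,0,0,0,0.04,0,0,0,0,0,0,0,0,0,0,0],
)

```text
t: 4.95
tool_pos: [0.6221, 0.0845, 0.0543]
orientation: [2.617, 1.737, 0.0]
force: [-0.5, -0.0, 2.3]
opening: 0.0004
gripper_force: 1.2
```

Request:
apply_moves(
  steps=[0,0,0.04,0,0,0,0,0,0,0.04,0,0,0,0,0,0,0,0,0,0,0],
)

```text
t: 5.2
tool_pos: [0.6217, 0.0845, 0.051]
orientation: [-2.617, -1.737, 0.001]
force: [-0.8, -0.3, 0.2]
opening: 0.0005
gripper_force: 0.0
```

Request:
apply_moves(
  steps=[0,0,0.04,0,0,0,0,0,0,0,0,0,0,0],
)

```text
t: 5.37
tool_pos: [0.6221, 0.0845, 0.0504]
orientation: [2.618, 1.737, 0.0]
force: [-0.3, 0.4, -0.0]
opening: 0.0007
gripper_force: 0.1
```

Request:
apply_moves(
  steps=[0,0,-0.3,0,0,0,0,0,0,-0.5,0,0,0,0,0,0,-0.2,0,0,0,0,0.62,-0.72,0,0,0,0,0,0.62,-0.72,0,0,0,0,0,0.62,-0.72,0,0,0,0,0,0.62,-0.7,0,0,0,0,0,0,0,0,0,0,0,0],
)

```text
t: 6.03
tool_pos: [0.5699, 0.1905, 0.0808]
orientation: [-2.613, -1.74, -0.001]
force: [-0.0, 0.1, -0.4]
opening: 0.0008
gripper_force: 0.0
```

```bash
python3 -c "
from h import *
go('a',.060)"
```

```text
6.03 pos [0.5699 0.1905 0.0808] F [-0.   0.1 -0.4] units [-0.11  0.11  0.69] yaw_y -22.7 zdir [-0.     0.002 -1.   ] open 0.0008
```

Request:
apply_moves(
  steps=[-0.11,0.1,0.25,0,0,0,0,0,0,0.25,0,0,0,0,0,0,0.15,0,0,0,0,0,0,0.05,0,0,0,0,0,0,0.04,0,0,0,0,0,0,0.04,0,0,0,0,0,0,0.04,0,0,0,0,0,0,0,0,0,0,0],
)

```text
t: 6.7
tool_pos: [0.5735, 0.1812, 0.0561]
orientation: [2.618, 1.736, -0.001]
force: [-2.4, -1.6, 4.8]
opening: 0.0003
gripper_force: 2.4
```

Request:
apply_moves(
  steps=[0,0,0.04,0,0,0,0,0,0,0.04,0,0,0,0,0,0,0.04,0,0,0,0,0,0,0,0,0,0,0],
)

```text
t: 7.03
tool_pos: [0.5734, 0.1819, 0.0518]
orientation: [-2.618, -1.736, -0.0]
force: [-0.6, 0.3, 0.4]
opening: 0.0
gripper_force: 0.0
```

Request:
apply_moves(
  steps=[0,0,0.04,0,0,0,0,0,0,0,0,0,0,0],
)

```text
t: 7.2
tool_pos: [0.5732, 0.1821, 0.0505]
orientation: [-2.618, -1.737, 0.0]
force: [-0.6, 0.4, 0.5]
opening: 0.0006
gripper_force: 0.0
```

Request:
apply_moves(
  steps=[0,0,-0.3,0,0,0,0,0,0,-0.5,0,0,0,0,0,0,-0.2,0,0,0,0,-0.67,-0.66,0,0,0,0,0,-0.67,-0.66,0,0,0,0,0,-0.67,-0.66,0,0,0,0,0,-0.67,-0.66,0,0,0,0,0,0,0,0,0,0,0,0,0,0,0,0,0,0,0,0,0,0,0,0,0,0],
)

```text
t: 8.03
tool_pos: [0.4704, 0.1391, 0.082]
orientation: [2.617, 1.736, 0.004]
force: [0.7, 0.7, 0.5]
opening: 0.0007
gripper_force: 0.0
```

```bash
python3 -c "
from h import *
go('b',.060)"
```

```text
8.03 pos [0.4704 0.1391 0.082 ] F [0.7 0.7 0.5] units [-0.05 -0.02  0.73] yaw_y -22.9 zdir [ 0.003  0.001 -1.   ] open 0.0007
```

Request:
apply_moves(
  steps=[0,0,0.25,0,0,0,0,0,0,0.25,0,0,0,0,0,0,0.15,0,0,0,0,0,0,0.08,0,0,0,0,0,0,0.04,0,0,0,0,0,0,0.04,0,0,0,0,0,0,0.04,0,0,0,0,0,0,0,0,0,0,0],
)

```text
t: 8.7
tool_pos: [0.469, 0.1389, 0.0553]
orientation: [-2.617, -1.737, 0.001]
force: [-1.8, 1.2, 2.4]
opening: 0.0002
gripper_force: 1.5
```

Request:
apply_moves(
  steps=[0,0,0.04,0,0,0,0,0,0,0.04,0,0,0,0,0,0,0.04,0,0,0,0,0,0,0,0,0,0,0],
)

```text
t: 9.03
tool_pos: [0.469, 0.1388, 0.0513]
orientation: [-2.618, -1.737, 0.001]
force: [0.4, 0.1, 0.3]
opening: 0.0005
gripper_force: 0.0
```

Request:
apply_moves(
  steps=[0,0,0.04,0,0,0,0,0,0,0,0,0,0,0],
)

```text
t: 9.2
tool_pos: [0.4691, 0.1388, 0.0504]
orientation: [2.618, 1.737, 0.0]
force: [1.1, 0.1, 0.4]
opening: 0.0004
gripper_force: 0.0
```

Request:
apply_moves(
  steps=[0,0,-0.5,0,0,0,0,0,0,-0.9,0,0,0,0,0,0,-0.9,0,0,0,0,0,0,-0.9,0,0,0,0,0,0,-0.9,0,0,0,0,-0.9,0.4,0,0,0,0,0,-0.9,0.4,0,0,0,0,0,-0.9,0.4,0,0,0,0,0,-0.9,0.4,0,0,0,0,0,-0.9,0.4,0,0,0,0,0,-0.9,0.4,0,0,0,0,0,-0.9,0.4,0,0,0,0,0],
)

```text
t: 10.2
tool_pos: [0.4729, -0.0694, 0.1737]
orientation: [2.617, 1.737, 0.0]
force: [0.4, 0.8, 0.4]
opening: 0.0006
gripper_force: 0.0
```

Request:
apply_moves(
  steps=[-0.9,0.4,0,0,0,0,0,-0.9,0.4,0,0,0,0,0,-0.9,0.4,0,0,0,0,0,-0.9,0.4,0,0,0,0,0,-0.9,0.4,0,0,0,0,0,-0.9,0.4,0,0,0,0,0,-0.9,0.4,0,0,0,0,0,-0.9,0.4,0,0,0,0,0,0,0,0,0,0,0,0,0,0,0,0,0,0,0],
)

```text
t: 11.03
tool_pos: [0.4772, -0.3055, 0.1732]
orientation: [-2.619, -1.734, 0.0]
force: [1.1, 0.6, 0.3]
opening: 0.0006
gripper_force: 0.0
```

```bash
python3 - <<'E'
from h import *
t=snap("top");s=snap("scene");print(boxpose(t))
a=t[145:275,225:360]; s=s[138:250,265:402]
f=lambda i:cv2.resize(np.clip(i.astype(float)*1.8,0,255).astype(np.uint8),(400,400),interpolation=cv2.INTER_CUBIC)
cv2.imwrite("pics/z2.png",np.hstack([f(a),f(s)])[:,:,::-1])
E
```

```text
((544.1822509765625, 110.09550476074219), (179.6828155517578, 180.52243041992188), 70.2060317993164)
```

View pics/z2.png

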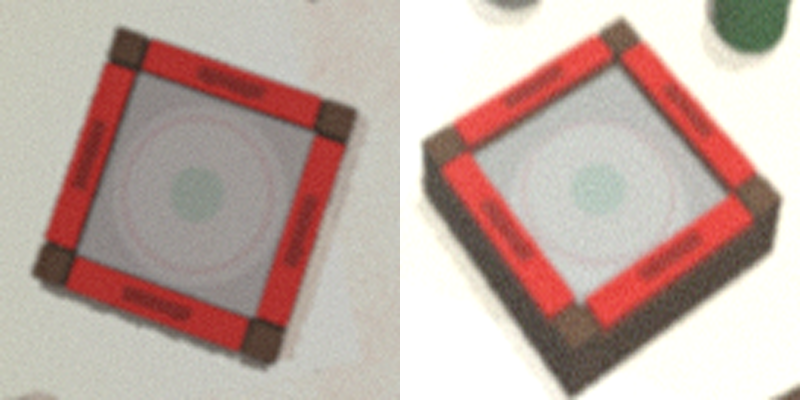

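No yellow shows anywhere, all four sections are level with the corner blocks, and the box hasn't moved. I'm handing the job in.

```bash
python3 -c "
from plant import robot
print(robot.close_job())"
```

```text
the job is handed in; nothing more can be done
None
```

I pressed the three standing rim sections (d, a, b) shut; the fourth (c) was already shut, the final pictures show all four flush with the box unmoved, and the job was handed in at about 11 s.

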